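# Put the cream tubs away in the make-up organiser

### The arm

A 6-joint arm with a two-finger parallel gripper is mounted at the origin on the work surface. World frame = base frame: x ahead of the robot, y to its left, z up, the work surface at z = 0. Lengths are in mm, angles in rad, forces in N, time in s.
With the tool pointing down it reaches from about 250 to 800 mm from the base axis. Payload 8.5 kg.
Tool frame: the origin (TCP) lies between the finger pads; the fingertips stand 25 mm ahead of it and the grasp point (between the pads) lies 6 mm ahead of it; z points along the fingers, y is the direction in which the jaws open and shut (so a half turn about z gives the same grasp; the last joint's range is limited). The gripper opens to 85 mm and grips with 20 to 120 N. Pads are 22 mm wide; open, the fingers measure 114 mm over their backs; the gripper's body (76 mm by 85 mm) begins 54 mm behind the grasp point. The pads swing forward as they close: fully open they stand 13 mm farther back than shut.
Start: joints at [1.146, 0.238, -0.013, 1.319, 0, 1.571], TCP at [216.354, 478.302, 256.276] pointing down, gripper open.
Joint ranges: [-2.66, 2.66], [-1.03, 1.9], [-1.14, 1.46], [-1.82, 2.27], [-1.45, 1.34], [-3.14, 3.14]. Speed limits (rad/s): [2.22, 2.22, 2.79, 3.14, 3.14, 3.14].

### API

Orientations are given as a unit quaternion [x, y, z, w].
In Python, from workcell import * gives the robot as it stands.
- The arm moves only by the shell command python3 -m inch 'ROWS' [FORCE]. ROWS is a JSON object of lists of equal length, an entry for each row: "slide": the shift along the tool's x, y, z in mm, a list of three; "twist": the turn about the tool's z in rad; "grip": the finger opening in mm, from 0 to 85.4. A call has 1 to 20 rows; each row is the pose to reach, as a shift and turn from the pose commanded when the call began, along the tool's axes at that moment; what a row does not reach only later rows make up. A row lasts 1/8 s, in which the tool goes at most 62.5 mm and 10.7 degrees, less where a joint would pass 70% of its speed; a pose out of reach is approached as far as the arm can. A call with a gripper value outside its range is refused whole. The fingers move at their own pace and stop on an object; FORCE is the grip in N (left out, the last holds). Time passes only in rows, so rows that repeat a pose let the fingers close. It gives the time, the measured TCP pose, the force and the opening at its end, in the units of the state.
- sense(): the state, without advancing time (a new reading comes with each control period).
- camera(name): name is "scene" or "side" or "wrist"; returns a dict with "img" (384x512x3 uint8, red, green, blue), "intrinsics" (3x3 intrinsics, pixels), "rvec" (rotation vector, rad) and "tvec" (3), from world to camera coordinates, as OpenCV has them. Camera axes: x right, y down, z forward; pixel columns grow to the right and rows downward; lengths in mm; the calibration is good to about 2 mm. A picture is of the moment at which its call begins. There is no depth.
- hand_in(): hands the job in, once; it reports no verdict.
The state is a dict: "clock": time; "q": joint angles; "dq": joint speeds; "joint_torque": joint torques, N m; "eef_pos": TCP position; "eef_rot": TCP orientation; "force": force on the tool from outside, world axes, zero at the start; "torque": the same for the moment, N m; "opening": finger opening in mm.
Only numpy, scipy, OpenCV 4.12 (cv2) and the standard library are available. Lean on these libraries where they do the work, as an engineer would, in place of code of your own. Each camera call takes 0.05 s, during which the arm holds its last target.

### The job

First clear the brush from in front of the organiser and lay it flat on the green mat. Then slide the two cream tubs over the counter, without tipping or lifting them, into the bays whose liners match their lids, right in so that nothing sticks out at the front. Leave all the other things where they stand.

Things in the scene. Friction and masses are not known exactly. Their poses are not given: they have to be found in the camera images.
- organiser: wooden organiser fixed to the counter: walls 40 mm high, 6 mm thick, make three bays side by side, each 106 mm wide, 110 mm deep, floorless (tubs slide on the counter), open at the front towards the robot. 342 x 116 mm outside. Origin: on the counter, centre of the middle bay; x points into the bays (mouths at -55 mm, back wall's face at +55 mm); bay centres at y = -112, 0, +112 mm.
- liner_red: red sheet 1 mm thin (look only, nothing catches on it) on the counter in one bay, with a red tag on top of the back wall behind it: the bay for the red tub. Origin: centre of that bay on the counter, axes as the organiser's.
- liner_blue: the same in blue: the bay for the blue tub. Origin and axes alike.
- tub_red: round white cream tub with a wide red lid, too wide to grip: lid 90 mm across, white body 87 mm across below 36 mm height, 55 mm high, about 0.25 kg, standing on the counter before the organiser. Slides when pushed low down. Origin: centre of its underside; z up.
- tub_blue: the same tub with a blue lid.
- brush: flat powder brush lying across the mouths of the bays: 195 mm long, 12 mm thick, about 0.05 kg; dark wooden handle 16 mm wide from x = -100 to +15 mm, steel ferrule 22 mm wide to +45 mm, dark brown head 34 mm wide to +95 mm. Origin: on its underside, in the handle near the balance point; x along the brush to the head, z up.
- mat: green brush mat with a black edge, 260 x 120 mm, 3 mm thick, fixed on the counter to the left. Origin: centre of its underside; x along its long side, z up.
- foundation: the brown foundation bottle, 44 mm across, 105 mm high, black cap, standing in the bay with the grey liner. Leave it alone. Origin: centre of its underside; z up.
- mug: a white china mug, 80 mm across, 100 mm high, to the right of the work area. Leave it alone. Origin: centre of its underside; z up.
- varnish: a small amber varnish bottle with a black cap, 32 mm across, 70 mm high, right of the organiser. Leave it alone. Origin: centre of its underside; z up.
- compact: a flat round black powder compact, 60 mm across, 18 mm high, right of the tubs. Leave it alone. Origin: centre of its underside; z up.
- jar: a glass jar with a brass lid, 60 mm across, 65 mm high, left of the organiser. Leave it alone. Origin: centre of its underside; z up.
- spray: a black spray can with a steel top, 56 mm across, 170 mm high, far right. Leave it alone. Origin: centre of its underside; z up.

How it is judged (in metres and radians):
On the way, in this order (a step that is already met when the one before it is completed fails the run):
1. the brush lies on the mat, with both tubs still outside their bays (x of brush in the frame of mat between -0.1 and 0.1 m and y of brush in the frame of mat between -0.055 and 0.055 m and height (world z) of brush below 0.012 m and angle between brush's own z axis and vertical below 0.12 rad and linear speed of brush below 0.02 m/s and horizontal distance between tub_red and liner_red above 0.09 m and horizontal distance between tub_blue and liner_blue above 0.09 m), for 0.2 s.
2. both tubs stand in their bays (x of tub_red in the frame of liner_red between -0.013 and 0.02 m and y of tub_red in the frame of liner_red between -0.014 and 0.014 m and height (world z) of each of tub_red, tub_blue below 0.008 m and angle between each of tub_red, tub_blue's own z axis and vertical below 0.1 rad and x of tub_blue in the frame of liner_blue between -0.013 and 0.02 m and y of tub_blue in the frame of liner_blue between -0.014 and 0.014 m), for 0.2 s.
At the end, for the whole second after the job is handed in: The brush lies flat and at rest on the mat (its origin over the mat). Each tub stands upright on the counter, at rest, in the bay with the liner of its lid's colour, its rear edge no more than about 3 mm in front of the bay's mouth (all of step 2 and x of brush in the frame of mat between -0.1 and 0.1 m and y of brush in the frame of mat between -0.055 and 0.055 m and height (world z) of brush below 0.012 m and angle between brush's own z axis and vertical below 0.12 rad and linear speed of each of brush, tub_red, tub_blue below 0.02 m/s); the robot touches nothing.
It fails at once if a tub is tipped by more than 0.5 rad or lifted by more than 35 mm (angle between any of tub_red, tub_blue's own z axis and vertical above 0.5 rad or height (world z) of any of tub_red, tub_blue above 0.035 m).
It fails at once if another thing is moved by more than 30 mm or knocked over (distance of any of foundation, mug, varnish, compact, jar, spray from where it was at the start of the episode above 0.03 m or angle between any of foundation, mug, varnish, compact, jar, spray's own z axis and vertical above 0.5 rad).
It also fails if it takes over 72 s, if anything falls off the work surface, if the arm or the gripper's body presses on something with over 40 N, if the wrist force passes 120 N, or if a joint passes its speed limit or range.

## Working session

There is one attempt and no reset: what is moved stays moved. The work goes in short steps, Python scripts to look and compute and a shell command to move; the robot and the scene stay as the last step left them, time stands still between calls to the robot, and variables do not carry over. Pictures are saved under pics/ and viewed, and the job is handed in when it is done.

```bash
ls; mkdir -p pics; python3 - <<'E'
from workcell import *
import cv2
s=sense();print(s)
for n in ["scene","side","wrist"]:
    c=camera(n);cv2.imwrite(f"pics/a_{n}.png",c["img"][:,:,::-1]);print(n,c["rvec"],c["tvec"],c["intrinsics"])
E
```

```text
pics
{'clock': 0.0, 'q': array([ 1.14600949e+00,  2.38748975e-01, -1.42462847e-02,  1.31917930e+00,
        2.35420835e-06,  1.57078239e+00]), 'dq': array([ 0.00028621,  0.00028111,  0.00047424, -0.00032385, -0.00047672,
        0.00058001]), 'joint_torque': array([ 4.48329747e-04, -5.38772786e+01,  3.46439624e+01,  1.83808291e-02,
       -1.04907874e-04, -4.45528840e-06]), 'eef_pos': array([216.21367194, 478.00531663, 255.697376  ]), 'eef_rot': array([ 2.10793275e-01,  9.77530419e-01, -6.73381563e-04, -1.46421032e-04]), 'force': array([-0.03807526,  0.00972314,  0.45880167]), 'torque': array([ 0.00527164,  0.01827017, -0.04702097]), 'opening': 85.45985468459119}
scene [ 1.52603973  2.17992275 -0.72285813] [ 195.04717309 -353.74083742 1447.98268966] [[358.1906904    0.         255.45474188]
 [  0.         358.1906904  190.72952573]
 [  0.           0.           1.        ]]
side [ 2.05421605 -0.67920591  0.37216566] [-437.45534293  168.89670713 1048.10318079] [[467.05588336   0.         252.46685196]
 [  0.         467.05588336 196.39990474]
 [  0.           0.           1.        ]]
wrist [-2.40543603 -1.55329642 -0.24876181] [-523.4421204   -40.35102537  380.38257557] [[276.83531325   0.         256.23560242]
 [  0.         276.83531325 192.3629106 ]
 [  0.           0.           1.        ]]
```

View pics/a_scene.png

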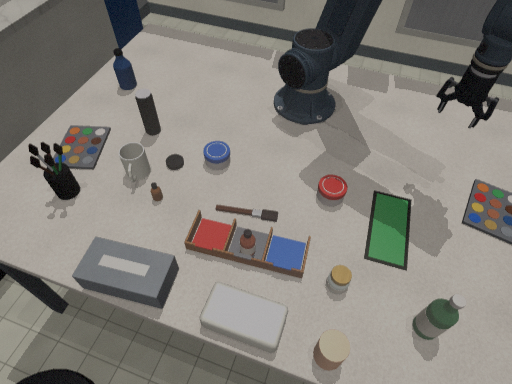

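View pics/a_side.png

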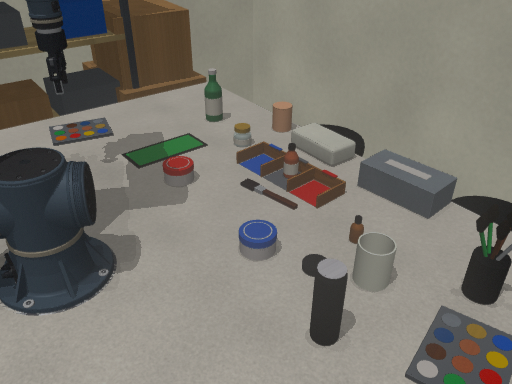

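View pics/a_wrist.png

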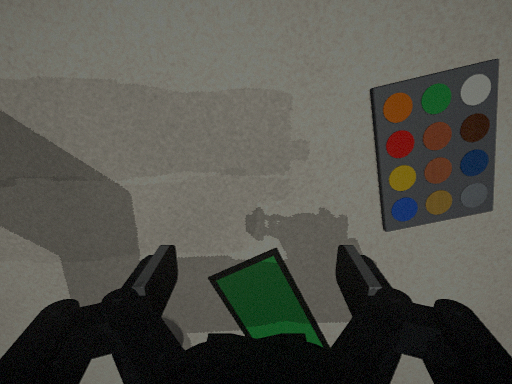

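The scene shows the red tub at (333,188), blue tub at (217,153), brush (216–278,212), red liner (212,235), blue liner (288,252) and mat (389,228). The tubs are on the opposite sides to their bays. Next I measure.

```bash
cat > h.py <<'E'
from workcell import *
import cv2, numpy as np
def ray(c,uv,z):
    R=cv2.Rodrigues(np.array(c["rvec"]))[0];t=np.array(c["tvec"]);K=np.array(c["intrinsics"])
    uv=np.atleast_2d(np.array(uv,float));d=np.linalg.inv(K)@np.c_[uv,np.ones(len(uv))].T
    d=(R.T@d).T;o=-R.T@t
    return (o+((z-o[2])/d[:,2])[:,None]*d)[:,:2]
def proj(c,P):
    return cv2.projectPoints(np.array(P,float).reshape(-1,3),np.array(c["rvec"]),np.array(c["tvec"]),np.array(c["intrinsics"]),None)[0].reshape(-1,2)
def hsv(c): return cv2.cvtColor(np.ascontiguousarray(c["img"]),cv2.COLOR_RGB2HSV)
def mask(c,col):
    h=hsv(c);H,S,V=h[...,0].astype(int),h[...,1],h[...,2]
    if col=="red": return (((H<6)|(H>174))&(S>150)&(V>90)).astype(np.uint8)
    if col=="blue": return ((H>105)&(H<128)&(S>140)&(V>70)).astype(np.uint8)
    if col=="green": return ((H>50)&(H<80)&(S>150)&(V>50)).astype(np.uint8)
def blobs(m,minA=30):
    cs,_=cv2.findContours(m,cv2.RETR_EXTERNAL,cv2.CHAIN_APPROX_NONE)
    return [x for x in cs if cv2.contourArea(x)>minA]
def save(c,n,box=None,k=1):
    im=c["img"][:,:,::-1]
    if box: x0,y0,x1,y1=box; im=im[y0:y1,x0:x1]
    cv2.imwrite("pics/"+n,cv2.resize(im,None,fx=k,fy=k,interpolation=cv2.INTER_CUBIC))
E
python3 - <<'E'
from h import *
for n in ["scene","side"]:
    c=camera(n)
    for col in ["red","blue","green"]:
        for b in blobs(mask(c,col)):
            r=cv2.minAreaRect(b[:,0].astype(np.float32))
            for z in (0,55):
                P=ray(c,b[:,0],z).astype(np.float32);q=cv2.minAreaRect(P)
                print(n,col,np.round(r[0]),z,np.round(q[0],1),np.round(q[1],1),round(q[2],1))
    if n=="scene":
        save(c,"b_scene.png",(100,80,420,330),2.4)
    else: save(c,"b_side.png",(120,110,440,360),2.4)
E
```

```text
scene red [211. 235.] 0 [ 689.8 -100.8] [92.6 92. ] 4.1
scene red [211. 235.] 55 [717.7 -83.5] [87.1 86.6] 4.1
scene red [480. 197.] 0 [254.6 665.4] [32.5 33.2] 20.4
scene red [480. 197.] 55 [308.2 637.5] [30.6 31.2] 20.4
scene red [333. 185.] 0 [374.  200.4] [57.1 60.3] 1.8
scene red [333. 185.] 55 [420.5 199.9] [53.7 56.8] 1.8
scene red [332. 186.] 0 [380.2 200.9] [86.  89.6] 13.5
scene red [332. 186.] 55 [426.3 200.4] [80.9 84.3] 13.5
scene red [ 70. 140.] 0 [ 502.1 -744.6] [25.7 32.3] 20.7
scene red [ 70. 140.] 55 [ 541.  -689.3] [24.2 30.4] 20.7
scene blue [507. 220.] 0 [320.3 743.5] [23.2 30.9] 86.1
scene blue [507. 220.] 55 [370. 711.] [21.9 29.1] 86.1
scene blue [474. 218.] 0 [347.1 645.6] [33.  31.8] 45.7
scene blue [474. 218.] 55 [395.2 618.9] [31.  29.9] 45.7
side red [490. 376.] 0 [ 523.8 -726.4] [28.5 35. ] 53.4
side red [490. 376.] 55 [ 473.7 -739.6] [26.3 32.3] 53.4
side red [310. 190.] 0 [692.5 -94.9] [102.4  94.2] 5.0
side red [310. 190.] 55 [ 629.3 -157.2] [94.4 86.9] 5.0
side red [178. 164.] 0 [462.5 282. ] [108.3  92.7] 79.2
side red [178. 164.] 55 [417.2 190.5] [99.9 85.5] 79.2
side blue [502. 342.] 0 [ 611.6 -699.3] [36.3 32.8] 28.4
side blue [502. 342.] 55 [ 554.7 -714.6] [33.5 30.2] 28.4
side blue [258. 230.] 0 [ 454.8 -142.6] [59.  63.3] 53.4
side blue [258. 230.] 55 [ 410.  -201.1] [54.4 58.3] 53.4
side blue [258. 231.] 0 [ 452.8 -145.2] [92.2 93.4] 53.4
side blue [258. 231.] 55 [ 408.2 -203.5] [85.  86.1] 53.4
side blue [256. 161.] 0 [674. 130.] [99.4 90.2] 5.6
side blue [256. 161.] 55 [612.2  50.2] [91.7 83.2] 5.6
side blue [82. 16.] 0 [1002.1 2649.1] [1314.8  324.4] 72.6
side blue [82. 16.] 55 [ 914.8 2373.5] [1212.6  299.2] 72.6
side green [454. 378.] 0 [ 467.1 -690.8] [18.1 34.7] 53.4
side green [454. 378.] 55 [ 421.4 -706.8] [16.7 32. ] 53.4
```

View pics/b_scene.png

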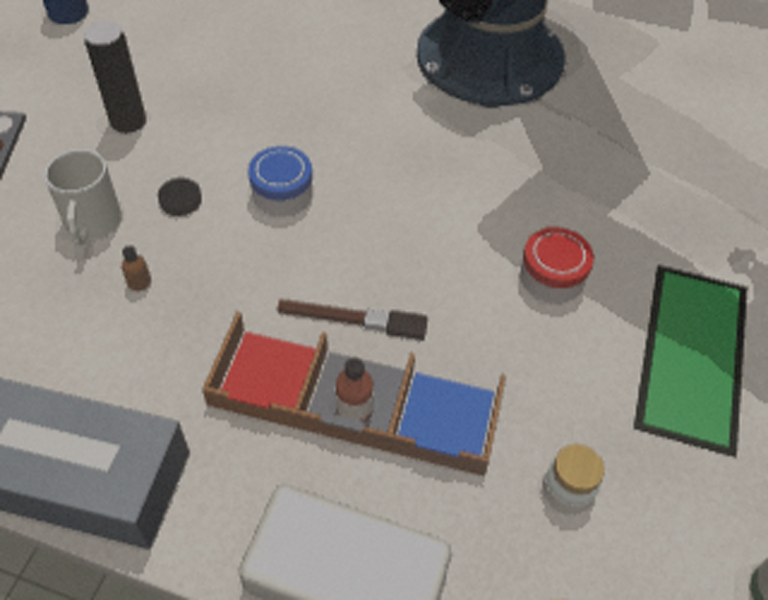

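View pics/b_side.png

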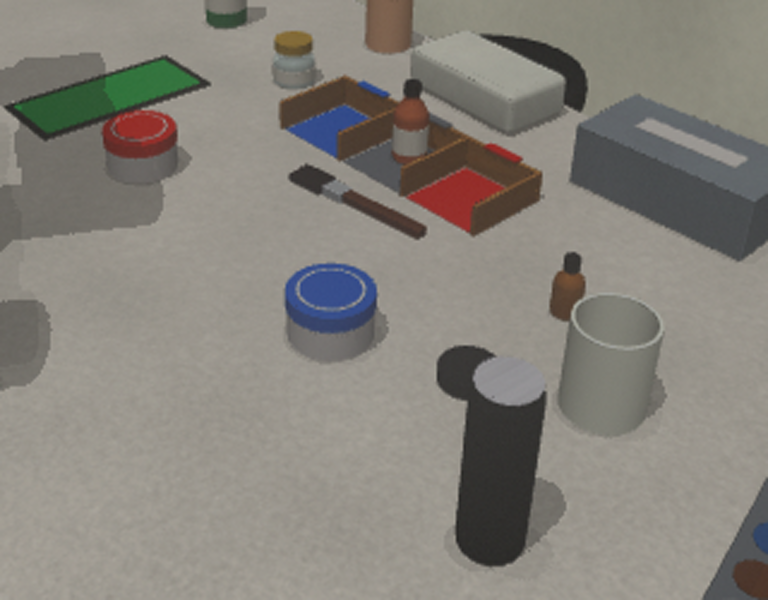

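```bash
python3 - <<'E'
from h import *
c=camera("scene");s=camera("side")
f=lambda p:np.array(p,float)/2.4+np.array([100,80])-.3
g=lambda p:np.array(p,float)/2.4+np.array([120,110])-.3
W=ray(c,f([(239,316),(325,336),(411,356),(503,377)]),40)
print("walls",W.round(1)); 
W2=ray(s,g([(282,100),(340,131),(402,163),(473,205)]),40);print("side walls front top",W2.round(1))
y=np.array([-168,-56,56,168.]);
for w in(W,W2):
    k=np.polyfit(y,w,1);d=k[0]/np.linalg.norm(k[0]);n=np.array([d[1],-d[0]]);
    print("scale",np.linalg.norm(k[0]),"yaw",np.arctan2(n[1],n[0]),"org",k[1]+n*55)
print("brush scene",ray(c,f([(278,301),(280,313),(367,319),(388,330),(427,314),(424,338)]),10).round(1))
print("brush side",ray(s,g([(427,227),(419,236),(340,190),(311,164),(289,177)]),10).round(1))
print("mat scene",ray(c,f([(659,267),(747,288),(637,430),(735,453)]),3).round(1))
print("mat side",ray(s,g([(6,107),(166,56),(211,84),(46,137)]),3).round(1))
for nm,p,z in [("compact",(180,193),18),("mugbase",(95,225),0),("mugtop",(79,175),100),("varn",(137,286),0),("jartop",(579,467),65),("spraybase",(125,122),0),("found",(354,368),100)]:
    print(nm,ray(c,f([p]),z).round())
h=hsv(c);print(h[150:158:3,212:222:3].tolist(),h[250,288])
m=((h[...,0]>95)&(h[...,0]<135)&(h[...,1]>100)&(h[...,2]>60)).astype(np.uint8);m[:120]=0
for n,cc,mm in(("sc",c,m),("sc",c,mask(c,"red")),("si",s,mask(s,"blue")),("si",s,mask(s,"red"))):
    cs,_=cv2.findContours(mm,cv2.RETR_LIST,cv2.CHAIN_APPROX_NONE)
    for b in cs:
        if 100<cv2.contourArea(b)<2000:
            e=cv2.fitEllipse(b); print(n,np.round(e[0]),[ (q:=cv2.fitEllipse(ray(cc,b[:,0]+0.,55).astype(np.float32)))[0],q[1]])
E
```

```text
walls [[ 648.  -154.7]
 [ 638.3  -43.2]
 [ 628.9   65. ]
 [ 618.6  177.2]]
side walls front top [[ 618.   178.3]
 [ 627.6   66.9]
 [ 638.5  -38.8]
 [ 642.2 -156.3]]
scale 0.9895850854413872 yaw 0.08836106902331073 org [688.2367034   15.92650793]
scale 0.9932548640726596 yaw -3.066511371500281 org [576.71015282   8.42928394]
brush scene [[ 591.6 -128.8]
 [ 608.1 -118.7]
 [ 577.7  -10. ]
 [ 584.3   21. ]
 [ 543.3   60.4]
 [ 579.8   67.9]]
brush side [[ 603.1 -126. ]
 [ 584.  -134.3]
 [ 572.8   -4.9]
 [ 581.2   64.6]
 [ 541.5   55.4]]
mat scene [[353.8 334.4]
 [348.2 451.5]
 [611.1 345.5]
 [601.  459.2]]
mat side [[346.3 443.9]
 [602.7 456.4]
 [606.9 337.8]
 [353.7 334.1]]
compact [[ 473. -332.]]
mugbase [[ 555. -426.]]
mugtop [[ 552. -424.]]
varn [[ 628. -318.]]
jartop [[714. 283.]]
spraybase [[ 356. -491.]]
found [[702.  19.]]
[[[111, 133, 152], [111, 140, 151], [111, 143, 148], [112, 136, 150]], [[111, 132, 151], [111, 137, 151], [111, 136, 152], [111, 134, 150]], [[113, 30, 155], [112, 72, 153], [111, 61, 146], [110, 78, 137]]] [110 135 160]
sc [285. 253.] [(697.5767822265625, 128.4
[... 508 characters left out ...]
21154785156, 32.53696823120117)]
si [257. 230.] [(410.27655029296875, -200.1875762939453), (53.631839752197266, 57.888885498046875)]
si [257. 231.] [(408.6243591308594, -202.39317321777344), (80.03350830078125, 82.3205337524414)]
si [256. 163.] [(603.2996215820312, 59.05915069580078), (71.0015640258789, 107.99358367919922)]
si [82. 17.] [(916.3793334960938, 2403.34423828125), (313.8401794433594, 1316.22265625)]
si [490. 377.] [(472.9019775390625, -740.4390258789062), (27.97698974609375, 33.23930740356445)]
si [310. 192.] [(622.6744384765625, -149.899658203125), (80.38213348388672, 111.89646911621094)]
si [177. 164.] [(416.087890625, 192.8648223876953), (83.33043670654297, 92.16769409179688)]
```

```bash
cat > plan.py <<'E'
import sys
from h import *
# usage: plan.py x y z xangle ... several waypoints; shift from current measured pose
from scipy.spatial.transform import Rotation as Ro
s=sense();R=Ro.from_quat(s["eef_rot"]).as_matrix();a0=np.degrees(np.arctan2(R[1,0],R[0,0]))
print("clock",round(s["clock"],2),"pos",s["eef_pos"].round(1),"xang",round(a0,1),"q",s["q"].round(2),"F",s["force"].round(1),"open",round(s["opening"],1))
v=list(map(float,sys.argv[1:]))
for i in range(0,len(v),4):
    d=np.array(v[i:i+3])-s["eef_pos"]
    c,n=np.cos(np.radians(a0)),np.sin(np.radians(a0))
    t=(a0-v[i+3]+180)%360-180
    print("slide",np.round([d[0]*c+d[1]*n, d[0]*n-d[1]*c, -d[2]],0),"twist",round(np.radians(t),3))
E
python3 plan.py 580 -26 120 101.7
```

```text
clock 0.35 pos [216.3 478.2 256.1] xang 155.7 q [ 1.15  0.24 -0.01  1.32 -0.    1.57] F [-0.5 -0.2 -0.4] open 85.4
slide [-539. -310.  136.] twist 0.942
```

```bash
python3 -m inch '{"slide":[[-539,-310,136],[-539,-310,136],[-539,-310,136],[-539,-310,136],[-539,-310,136],[-539,-310,136],[-539,-310,136],[-539,-310,136],[-539,-310,136],[-539,-310,136],[-539,-310,136],[-539,-310,136],[-539,-310,136],[-539,-310,136],[-539,-310,136]],"twist":[0.942,0.942,0.942,0.942,0.942,0.942,0.942,0.942,0.942,0.942,0.942,0.942,0.942,0.942,0.942],"grip":[50,50,50,50,50,50,50,50,50,50,50,50,50,50,50]}' 40
python3 plan.py 580 -26 30 101.7
python3 - <<'E'
from h import *
c=camera("wrist");save(c,"c_wrist.png",None,1.5)
E
```

```text
clock: 2.22
eef_pos: [579.5, -25.4, 120.8]
eef_rot: [0.631, 0.776, 0.0, 0.0]
force: [-0.4, -0.3, 0.3]
opening: 49.8
clock 2.23 pos [579.5 -25.4 120.8] xang 101.8 q [-0.04  0.41 -0.13  1.04 -0.    1.32] F [-0.4 -0.3  0.3] open 49.8
slide [-1.  0. 91.] twist 0.001
```

View pics/c_wrist.png

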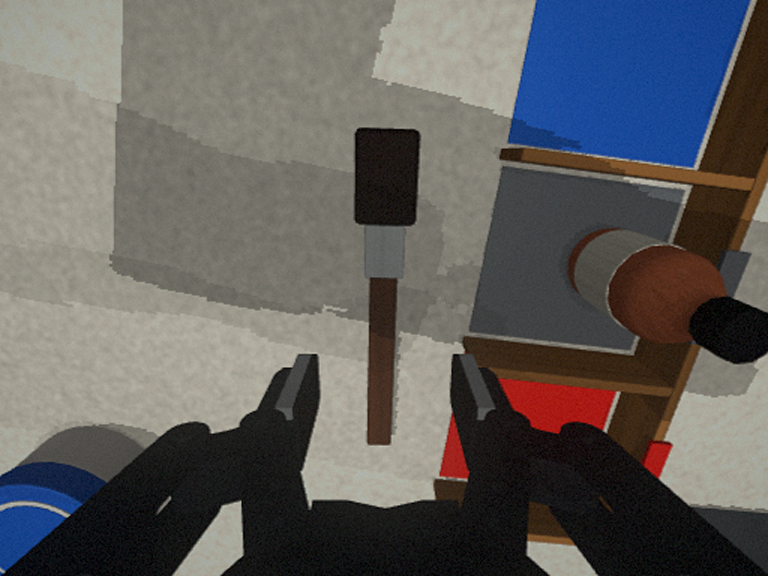

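```bash
python3 -m inch '{"slide":[[0,0,40],[0,0,70],[0,0,86],[0,0,92],[0,0,92],[0,0,92],[0,0,92],[0,0,92],[0,0,92],[0,0,92],[0,0,60],[0,0,20],[0,0,0],[0,0,0]],"twist":[0,0,0,0,0,0,0,0,0,0,0,0,0,0],"grip":[36,36,36,36,36,10,5,5,5,5,5,5,5,5]}' 40
python3 plan.py 478 397 60 182 478 397 34 182
python3 - <<'E'
from h import *
c=camera("wrist");save(c,"d_wrist.png")
E
```

```text
clock: 4.03
eef_pos: [580.7, -26.4, 122.0]
eef_rot: [0.631, 0.775, 0.001, 0.001]
force: [0.4, -0.1, -1.5]
opening: 14.6
clock 4.03 pos [580.7 -26.4 122. ] xang 101.7 q [-0.05  0.4  -0.13  1.04 -0.    1.32] F [ 0.4 -0.1 -1.5] open 14.6
slide [435. -15.  62.] twist -1.402
slide [435. -15.  88.] twist -1.402
```

View pics/d_wrist.png

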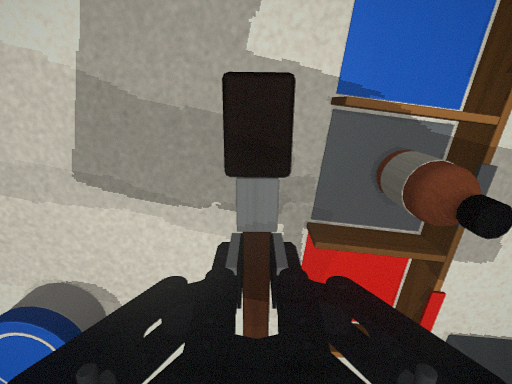

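```bash
python3 -m inch '{"slide":[[60,0,0],[120,-5,0],[180,-5,0],[240,-10,0],[300,-10,0],[360,-15,0],[410,-15,10],[435,-15,30],[435,-15,50],[435,-15,60],[435,-15,75],[435,-15,85],[435,-15,88],[435,-15,88]],"twist":[-0.15,-0.3,-0.46,-0.62,-0.78,-0.94,-1.1,-1.26,-1.4,-1.4,-1.4,-1.4,-1.4,-1.4],"grip":[5,5,5,5,5,5,5,5,5,5,5,5,5,5]}' 40
python3 plan.py 478 397 34 182
```

```text
clock: 5.82
eef_pos: [477.2, 396.4, 32.7]
eef_rot: [-0.016, 1.0, 0.0, 0.0]
force: [0.5, -0.2, -1.4]
opening: 14.6
clock 5.83 pos [477.2 396.4  32.7] xang -178.2 q [ 0.69  0.55 -0.14  0.89 -0.    0.66] F [ 0.5 -0.2 -1.4] open 14.6
slide [-1.  1. -1.] twist -0.003
```

Not pressing. Release and lift.

```bash
python3 -m inch '{"slide":[[0,0,0],[0,0,0],[0,0,0],[0,0,0],[0,0,-40],[0,0,-90],[0,0,-90]],"twist":[0,0,0,0,0,0,0],"grip":[30,36,40,40,50,55,55]}' 40
python3 - <<'E'
from h import *
for n in("side","scene","wrist"):
    c=camera(n);save(c,f"e_{n}.png")
E
python3 plan.py 387 273 120 114.5
```

```text
clock: 6.7
eef_pos: [478.7, 398.2, 126.4]
eef_rot: [-0.017, 1.0, 0.002, 0.003]
force: [-0.0, 0.5, 0.7]
opening: 55.4
clock 6.85 pos [476.5 396.4 121.6] xang -178.1 q [ 0.69  0.47 -0.02  1.08 -0.    0.66] F [ 0.2  0.5 -0.5] open 55.1
slide [  94. -120.    2.] twist 1.176
```

View pics/e_wrist.png

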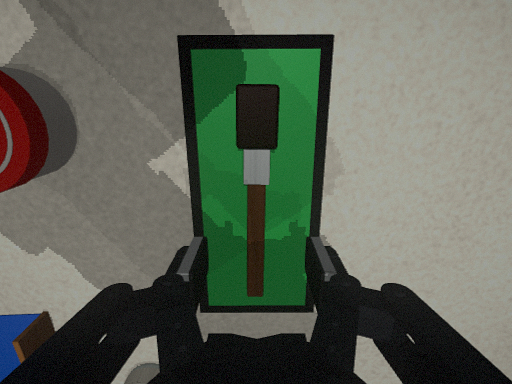

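View pics/e_side.png

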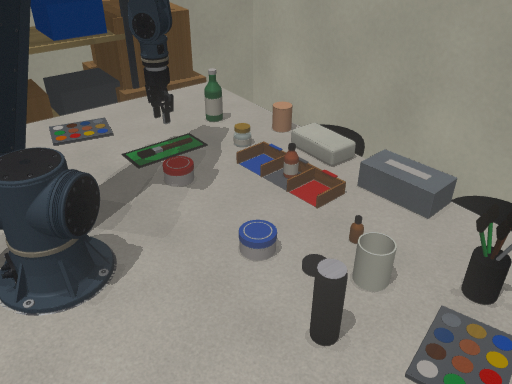

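Brush lies flat in the middle of the mat (wrist: (257,190); side: (165,149)). Now behind the red tub.

```bash
python3 -m inch '{"slide":[[30,-40,0],[60,-80,0],[94,-120,0],[94,-120,0],[94,-120,0],[94,-120,0],[94,-120,0],[94,-120,40],[94,-120,70],[94,-120,88],[94,-120,88],[94,-120,88]],"twist":[0.18,0.36,0.54,0.72,0.9,1.08,1.176,1.176,1.176,1.176,1.176,1.176],"grip":[55,55,55,55,55,55,55,55,55,55,55,55]}' 40
python3 plan.py 540.5 -64 33 114.6
python3 - <<'E'
from h import *
for n in("side","scene","wrist"):
    c=camera(n);save(c,f"f_{n}.png")
E
```

```text
clock: 8.35
eef_pos: [386.8, 273.5, 34.3]
eef_rot: [0.541, 0.841, -0.0, -0.0]
force: [-1.0, -0.1, 0.3]
opening: 54.9
clock 8.35 pos [386.8 273.5  34.3] xang 114.5 q [ 0.62  0.34 -0.5   0.73 -0.    1.76] F [-1.  -0.1  0.3] open 54.9
slide [-371.   -0.    1.] twist -0.001
```

View pics/f_scene.png

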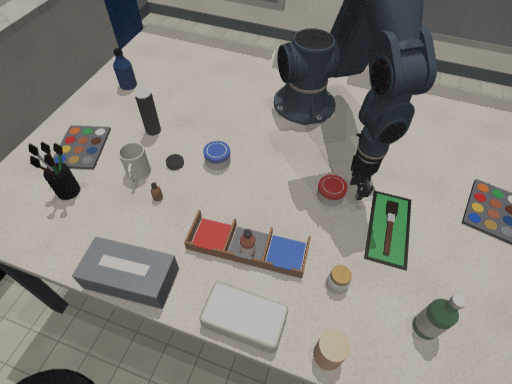

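View pics/f_wrist.png

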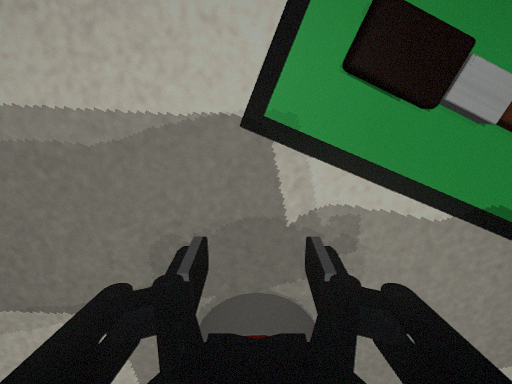

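```bash
python3 -m inch '{"slide":[[-10,0,0],[-18,0,0],[-26,0,0],[-34,0,0],[-44,0,0],[-56,0,0],[-68,0,0],[-80,0,0],[-92,0,0],[-104,0,0],[-116,0,0],[-124,0,0],[-130,0,0],[-130,0,0]],"twist":[0,0,0,0,0,0,0,0,0,0,0,0,0,0],"grip":[55,55,55,55,55,55,55,55,55,55,55,55,55,55]}' 40
python3 plan.py 540.5 -64 33 114.6
python3 - <<'E'
from h import *
for n in("side","scene"):
    c=camera(n);save(c,f"g_{n}.png",(100,80,420,330) if n=="scene" else (100,60,420,310),2)
E
```

```text
clock: 10.25
eef_pos: [441.0, 154.8, 34.3]
eef_rot: [0.541, 0.841, -0.0, 0.0]
force: [-0.2, -0.1, 0.3]
opening: 55.3
clock 10.25 pos [441.  154.8  34.3] xang 114.5 q [ 0.34  0.33 -0.52  0.72 -0.    1.48] F [-0.2 -0.1  0.3] open 55.3
slide [-240.   -0.    1.] twist -0.002
```

View pics/g_scene.png

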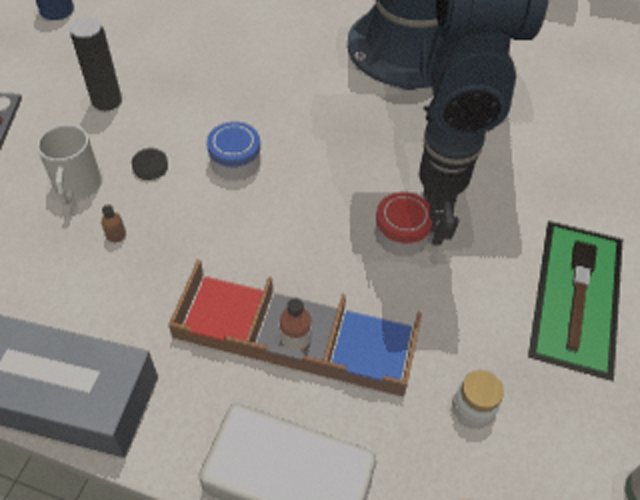

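View pics/g_side.png

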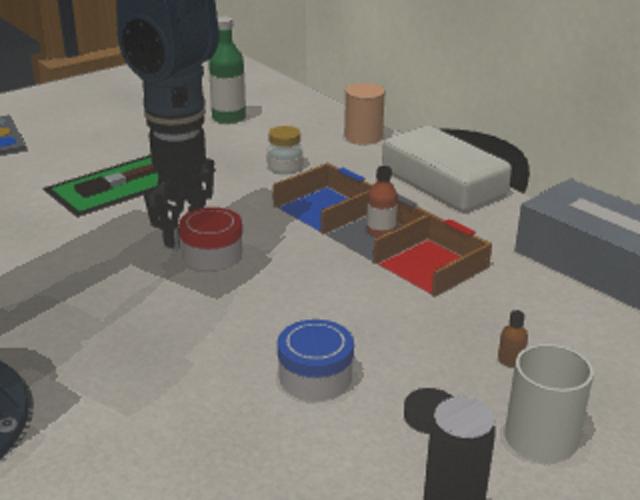

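The tub (scene crop (405,217)) sits upright in the cradle. I continue the leg.

```bash
python3 -m inch '{"slide":[[-8,0,0],[-18,0,0],[-30,0,0],[-44,0,0],[-58,0,0],[-72,0,0],[-86,0,0],[-100,0,0],[-114,0,0],[-128,0,0],[-142,0,0],[-156,0,0],[-170,0,0],[-184,0,0],[-198,0,0],[-212,0,0],[-224,0,0],[-234,0,0],[-240,0,0],[-240,0,0]],"twist":[0,0,0,0,0,0,0,0,0,0,0,0,0,0,0,0,0,0,0,0],"grip":[55,55,55,55,55,55,55,55,55,55,55,55,55,55,55,55,55,55,55,55]}' 40
python3 - <<'E'
from h import *
c=camera("scene");s=camera("side")
for n,cc in(("sc",c),("si",s)):
    cs,_=cv2.findContours(mask(cc,"red"),cv2.RETR_LIST,cv2.CHAIN_APPROX_NONE)
    for b in cs:
        if 60<cv2.contourArea(b)<2500:
            P=ray(cc,b[:,0],55).astype(np.float32); e=cv2.fitEllipse(P);print(n,b[:,0].mean(0).round(),np.round(e[0],1),np.round(e[1],1))
save(c,"h_scene.png",(100,80,420,330),2)
E
python3 plan.py 540.5 -64 33 114.6
```

```text
clock: 12.85
eef_pos: [540.8, -63.5, 34.4]
eef_rot: [0.541, 0.841, -0.0, 0.0]
force: [-0.3, -0.2, 0.4]
opening: 55.0
sc [211. 235.] [715. -84.] [92.6 97.7]
sc [225. 191.] [ 559.4 -110.1] [48.2 55.2]
si [490. 377.] [ 472.9 -740.4] [28.1 33.1]
si [292. 194.] [ 590.3 -135.4] [101.6 161. ]
clock 12.95 pos [540.6 -63.1  34.4] xang 114.5 q [-0.12  0.44 -0.33  0.8  -0.    1.03] F [-0.5 -0.1 -0.4] open 55.0
slide [-1. -0.  1.] twist -0.001
```

View pics/h_scene.png

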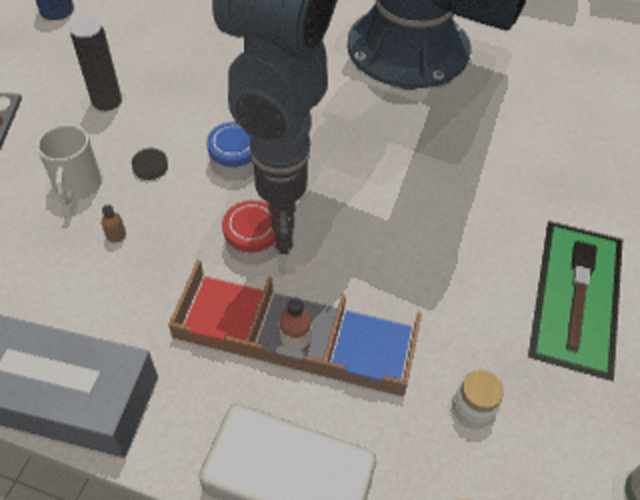

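```bash
python3 plan.py 528 -36 34 114.5 480 -114 125 184.9
```

```text
clock 12.95 pos [540.6 -63.1  34.4] xang 114.5 q [-0.12  0.44 -0.33  0.8  -0.    1.03] F [-0.5 -0.1 -0.4] open 55.0
slide [30. -0.  0.] twist 0.0
slide [-21. -76. -91.] twist -1.228
```

```bash
python3 -m inch '{"slide":[[15,0,0],[30,0,0],[30,0,-30],[30,0,-60],[25,-15,-90],[10,-35,-90],[-10,-60,-90],[-21,-76,-90],[-21,-76,-90],[-21,-76,-90],[-21,-76,-90],[-21,-76,-60],[-21,-76,-25],[-21,-76,0],[-21,-76,0],[-21,-76,0]],"twist":[0,0,0,0,-0.18,-0.36,-0.54,-0.72,-0.9,-1.08,-1.228,-1.228,-1.228,-1.228,-1.228,-1.228],"grip":[55,55,55,55,55,55,55,55,55,55,55,55,55,55,55,55]}' 40
python3 plan.py 653 -99 33 184.9
python3 - <<'E'
from h import *
c=camera("scene");s=camera("side");w=camera("wrist")
for n,cc in(("sc",c),("si",s)):
    cs,_=cv2.findContours(mask(cc,"red"),cv2.RETR_LIST,cv2.CHAIN_APPROX_NONE)
    for b in cs:
        if 60<cv2.contourArea(b)<2500:
            P=ray(cc,b[:,0],55).astype(np.float32); e=cv2.fitEllipse(P);print(n,b[:,0].mean(0).round(),np.round(e[0],1),np.round(e[1],1))
save(s,"i_side.png",(160,60,480,310),2);save(w,"i_wrist.png")
E
```

```text
clock: 14.95
eef_pos: [480.4, -113.2, 35.2]
eef_rot: [-0.043, 0.999, -0.0, 0.0]
force: [-0.1, -0.2, 0.0]
opening: 55.0
clock 14.95 pos [ 480.4 -113.2   35.2] xang -175.1 q [-0.23  0.37 -0.46  0.75 -0.   -0.32] F [-0.1 -0.2  0. ] open 55.0
slide [-173.   -1.    2.] twist 0.0
sc [211. 234.] [716.  -83.3] [89.9 97.5]
sc [225. 191.] [ 560.3 -104.8] [49.1 54.2]
si [490. 377.] [ 472.9 -740.5] [28.  33.1]
si [283. 191.] [ 567.5 -108. ] [40.7 53.5]
si [298. 192.] [ 594.8 -134.5] [106.1 162.9]
```

View pics/i_side.png

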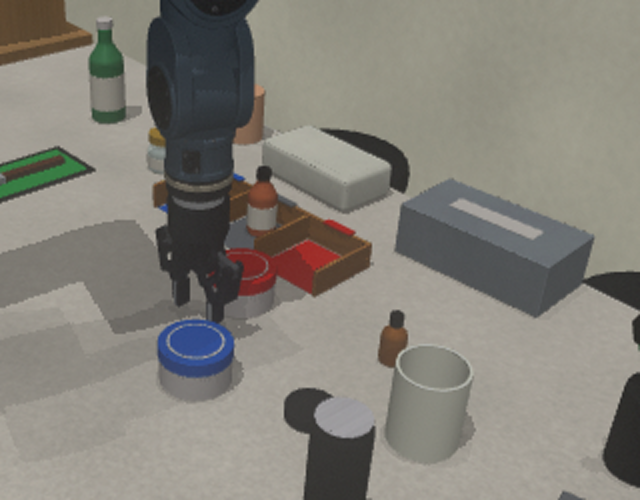

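View pics/i_wrist.png

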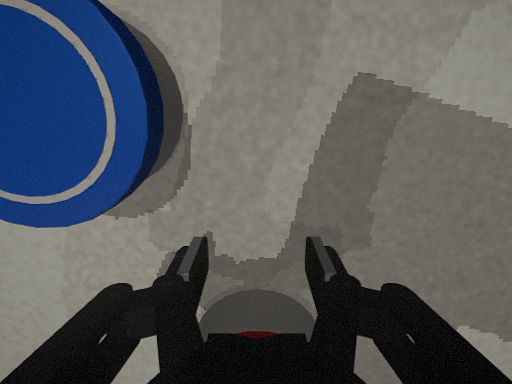

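```bash
python3 -m inch '{"slide":[[-10,0,0],[-20,0,0],[-30,0,0],[-42,0,0],[-54,0,0],[-66,0,0],[-78,0,0],[-90,0,0],[-102,0,0],[-110,0,0],[-116,0,0],[-116,0,0]],"twist":[0,0,0,0,0,0,0,0,0,0,0,0],"grip":[55,55,55,55,55,55,55,55,55,55,55,55]}' 40
python3 plan.py 652 -99 33 184.9
python3 - <<'E'
from h import *
c=camera("scene");s=camera("side")
save(s,"j_side.png",(160,60,480,310),2);save(c,"j_scene.png",(150,130,330,270),4)
E
```

```text
clock: 16.6
eef_pos: [596.3, -103.8, 34.3]
eef_rot: [-0.043, 0.999, -0.0, 0.0]
force: [0.1, -0.7, -0.1]
opening: 55.1
clock 16.6 pos [ 596.3 -103.8   34.3] xang -175.1 q [-0.17  0.52 -0.18  0.87  0.   -0.26] F [ 0.1 -0.7 -0.1] open 55.1
slide [-56.   0.   1.] twist -0.0
```

View pics/j_side.png

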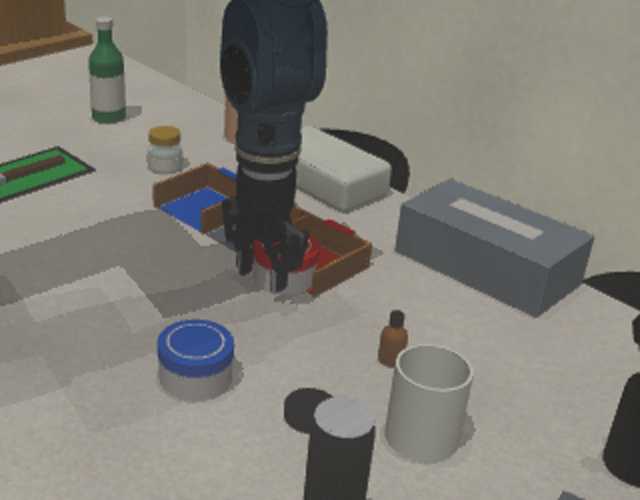

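View pics/j_scene.png

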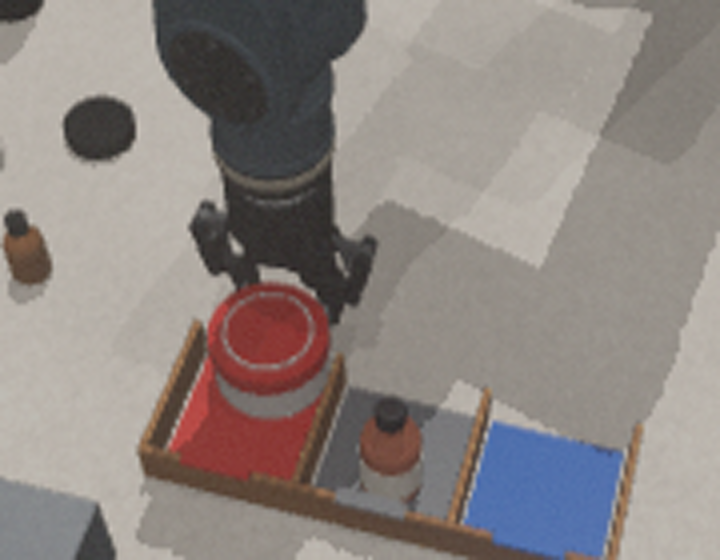

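```bash
python3 - <<'E'
from h import *
c=camera("scene")
p=ray(c,[[217.2,212.2]],55)[0];d=p-[687.5,16.2];a=.085
print(p, d[0]*np.cos(a)+d[1]*np.sin(a), -d[0]*np.sin(a)+d[1]*np.cos(a)+112)
E
```

```text
[641.10112218 -98.32383083] -55.95417063344377 1.8287946887302695
```

```bash
python3 -m inch '{"slide":[[-6,0,0],[-14,0,0],[-22,0,0],[-30,0,0],[-38,0,0],[-46,0,0],[-53,0,0],[-58,0,0],[-58,0,0],[-58,0,0]],"twist":[0,0,0,0,0,0,0,0,0,0],"grip":[55,55,55,55,55,55,55,55,55,55]}' 40
python3 plan.py
python3 - <<'E'
from h import *
c=camera("scene");s=camera("side")
save(s,"k_side.png",(160,60,480,310),2);save(c,"k_scene.png",(150,130,330,270),4)
E
```

```text
clock: 18.0
eef_pos: [653.8, -98.9, 34.3]
eef_rot: [-0.043, 0.999, -0.0, 0.0]
force: [0.6, 0.6, 0.4]
opening: 54.8
clock 18.0 pos [653.8 -98.9  34.3] xang -175.1 q [-0.15  0.6  -0.02  0.95  0.   -0.24] F [0.6 0.6 0.4] open 54.8
```

View pics/k_scene.png

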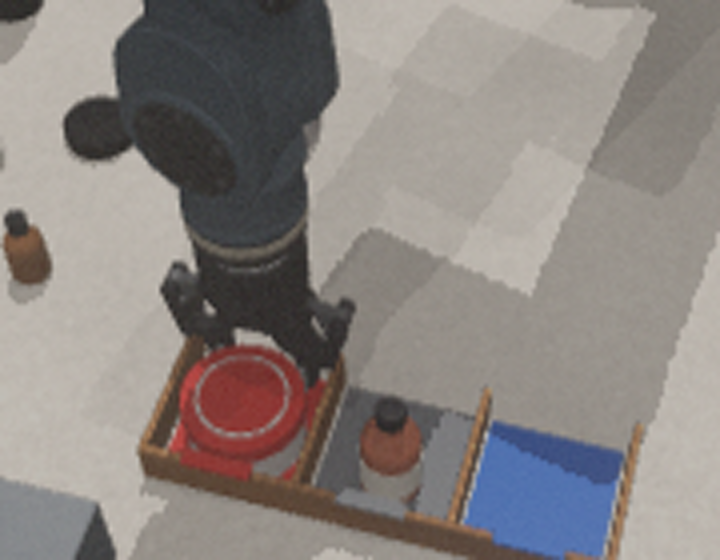

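```bash
python3 -m inch '{"slide":[[8,0,0],[20,0,0],[30,0,-30],[30,0,-70],[30,0,-95]],"twist":[0,0,0,0,0],"grip":[55,55,55,55,55]}' 40
python3 plan.py 378 -275 130 66.5 378 -275 34 66.5
```

```text
clock: 18.73
eef_pos: [623.0, -101.7, 131.3]
eef_rot: [-0.042, 0.999, -0.0, 0.001]
force: [1.0, -0.5, -0.1]
opening: 54.8
clock 18.73 pos [ 623.  -101.7  131.3] xang -175.1 q [-0.16  0.48  0.02  1.12 -0.   -0.25] F [ 1.  -0.5 -0.1] open 54.8
slide [ 259. -152.    1.] twist 2.066
slide [ 259. -152.   97.] twist 2.066
```

```bash
python3 -m inch '{"slide":[[40,-24,0],[80,-48,0],[120,-72,0],[160,-96,0],[200,-120,0],[240,-140,0],[259,-152,0],[259,-152,0],[259,-152,0],[259,-152,0],[259,-152,0],[259,-152,0],[259,-152,0]],"twist":[0.18,0.36,0.54,0.72,0.9,1.08,1.26,1.44,1.62,1.8,1.98,2.066,2.066],"grip":[55,55,55,55,55,55,55,55,55,55,55,55,55]}' 40
python3 plan.py 378 -275 34 66.5
python3 - <<'E'
from h import *
c=camera("scene");s=camera("side");w=camera("wrist")
save(c,"l_scene.png",(120,100,330,270),3.5);save(w,"l_wrist.png")
for n,cc in(("sc",c),("si",s)):
  h=hsv(cc);mb=((h[...,0]>95)&(h[...,0]<135)&(h[...,1]>100)&(h[...,2]>60)).astype(np.uint8)
  for col,m in(("red",mask(cc,"red")),("blue",mb)):
    cs,_=cv2.findContours(m,cv2.RETR_LIST,cv2.CHAIN_APPROX_NONE)
    for b in cs:
        if 60<cv2.contourArea(b)<2500:
            P=ray(cc,b[:,0],55).astype(np.float32); e=cv2.fitEllipse(P);print(n,col,b[:,0].mean(0).round(),np.round(e[0],1),np.round(e[1],1))
E
```

```text
clock: 20.35
eef_pos: [377.6, -274.6, 129.3]
eef_rot: [0.836, 0.549, -0.0, -0.0]
force: [-0.3, 0.4, -0.7]
opening: 54.9
clock 20.35 pos [ 377.6 -274.6  129.3] xang 66.5 q [-0.63  0.22 -0.38  0.97 -0.    1.35] F [-0.3  0.4 -0.7] open 54.9
slide [-0.  1. 95.] twist 0.001
sc red [210. 229.] [700.5 -95.7] [53.6 55.6]
sc red [210. 229.] [700.2 -95.2] [74.2 77.6]
sc red [209. 235.] [706.4 -91.4] [ 89. 101.]
sc blue [286. 253.] [697.6 128.4] [ 96.3 104.8]
sc blue [474. 217.] [395.  619.6] [31.9 32.8]
sc blue [216. 151.] [ 409.5 -202.4] [68.9 71.1]
sc blue [217. 152.] [ 416.7 -199. ] [83.3 95. ]
sc blue [122.  73.] [ 125.4 -748.6] [ 55.9 225.5]
si red [490. 377.] [ 472.9 -740.5] [28.  33.1]
si red [317. 177.] [ 690.  -103.8] [ 90.8 109.3]
si blue [502. 342.] [ 555.1 -715.5] [31.6 33.1]
si blue [444. 335.] [ 487.6 -644.7] [30.9 32. ]
si blue [264. 235.] [ 412.7 -210.9] [47.2 64.3]
si blue [255. 232.] [ 404.2 -213.7] [ 83.  102.4]
```

View pics/l_scene.png

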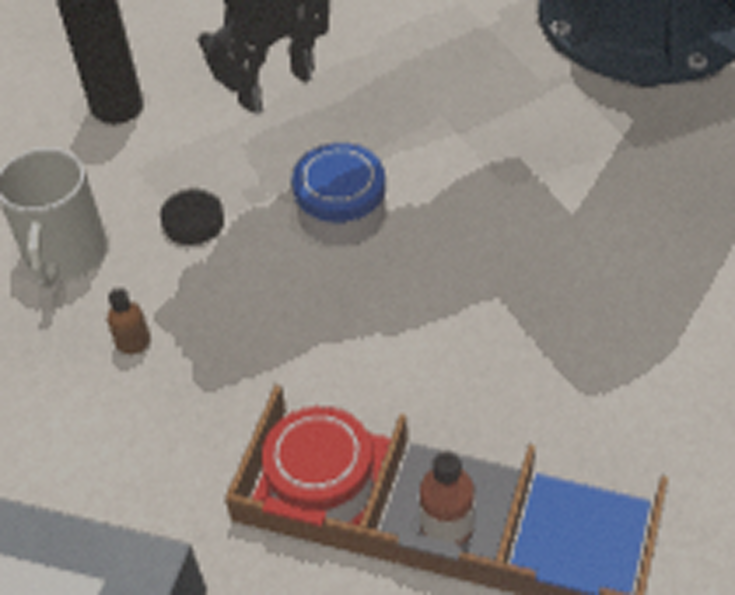

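View pics/l_wrist.png

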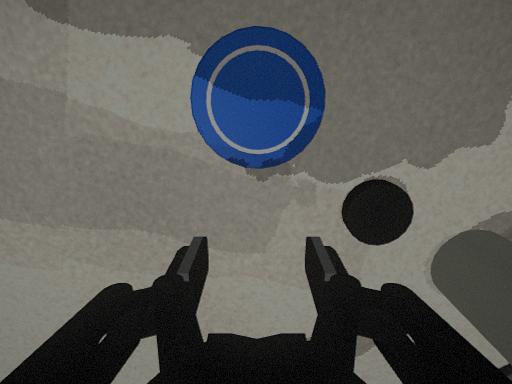

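Red tub sits in its bay at about +3 mm local. The blue tub is centred ahead of the jaws (wrist (258,98)). Descend and push.

```bash
python3 -m inch '{"slide":[[0,0,40],[0,0,75],[0,0,95],[0,0,95],[10,0,95],[20,0,95],[28,0,95],[36,0,95],[46,0,95],[58,0,95],[70,0,95],[82,0,95],[94,0,95],[106,0,95],[118,0,95],[126,0,95],[130,0,95],[130,0,95]],"twist":[0,0,0,0,0,0,0,0,0,0,0,0,0,0,0,0,0,0],"grip":[55,55,55,55,55,55,55,55,55,55,55,55,55,55,55,55,55,55]}' 40
python3 plan.py 530 73.6 34 66.5
python3 - <<'E'
from h import *
c=camera("scene")
save(c,"m_scene.png",(120,100,330,270),3.5)
E
```

```text
clock: 22.75
eef_pos: [430.3, -155.2, 34.2]
eef_rot: [0.836, 0.549, 0.0, -0.0]
force: [0.6, -0.3, -0.0]
opening: 55.3
clock 22.75 pos [ 430.3 -155.2   34.2] xang 66.5 q [-0.35  0.32 -0.54  0.71  0.    1.63] F [ 0.6 -0.3 -0. ] open 55.3
slide [250.   0.   0.] twist 0.001
```

View pics/m_scene.png

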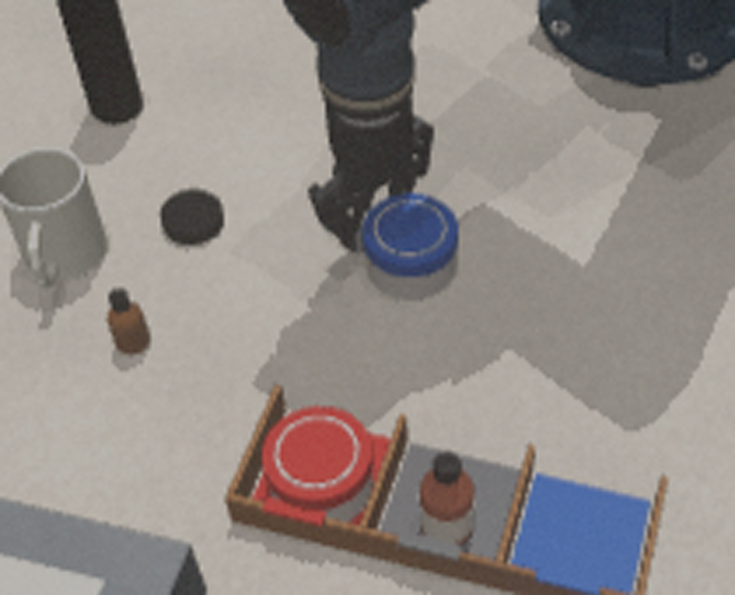

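```bash
python3 -m inch '{"slide":[[8,0,0],[18,0,0],[30,0,0],[44,0,0],[58,0,0],[72,0,0],[86,0,0],[100,0,0],[114,0,0],[128,0,0],[142,0,0],[156,0,0],[170,0,0],[184,0,0],[198,0,0],[212,0,0],[226,0,0],[240,0,0],[250,0,0],[250,0,0]],"twist":[0,0,0,0,0,0,0,0,0,0,0,0,0,0,0,0,0,0,0,0],"grip":[55,55,55,55,55,55,55,55,55,55,55,55,55,55,55,55,55,55,55,55]}' 40
python3 plan.py 518 46 34 66.5 468.8 110 125 184.9
python3 - <<'E'
from h import *
c=camera("scene")
save(c,"n_scene.png",(150,100,360,270),3.5)
E
```

```text
clock: 25.3
eef_pos: [530.4, 74.3, 34.3]
eef_rot: [0.836, 0.549, 0.0, 0.0]
force: [-0.4, -0.6, 0.3]
opening: 54.9
clock 25.3 pos [530.4  74.3  34.3] xang 66.6 q [ 0.14  0.43 -0.36  0.79  0.    2.12] F [-0.4 -0.6  0.3] open 54.9
slide [-31.  -0.   0.] twist 0.001
slide [  8. -71. -91.] twist -2.065
```

View pics/n_scene.png

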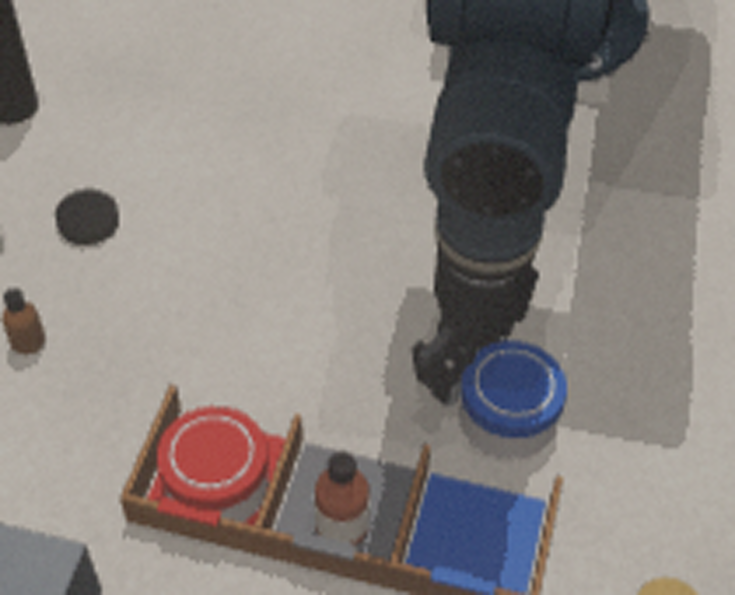

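```bash
python3 -m inch '{"slide":[[-15,0,0],[-30,0,0],[-30,0,-30],[-30,0,-60],[-25,-15,-90],[-15,-30,-90],[-5,-50,-90],[8,-71,-90],[8,-71,-90],[8,-71,-90],[8,-71,-90],[8,-71,-90],[8,-71,-90],[8,-71,-90],[8,-71,-90],[8,-71,-90],[8,-71,-90]],"twist":[0,0,0,0,-0.18,-0.36,-0.54,-0.72,-0.9,-1.08,-1.26,-1.44,-1.62,-1.8,-1.98,-2.065,-2.065],"grip":[55,55,55,55,55,55,55,55,55,55,55,55,55,55,55,55,55]}' 40
python3 - <<'E'
from h import *
c=camera("scene")
save(c,"o_scene.png",(150,100,360,270),3.5)
for n,cc in(("sc",c),):
  h=hsv(cc);mb=((h[...,0]>95)&(h[...,0]<135)&(h[...,1]>100)&(h[...,2]>60)).astype(np.uint8)
  cs,_=cv2.findContours(mb,cv2.RETR_LIST,cv2.CHAIN_APPROX_NONE)
  for b in cs:
        if 60<cv2.contourArea(b)<2500:
            P=ray(cc,b[:,0],55).astype(np.float32); e=cv2.fitEllipse(P);print(n,b[:,0].mean(0).round(),np.round(e[0],1),np.round(e[1],1))
E
python3 plan.py 468.8 110 34 184.9
```

```text
clock: 27.48
eef_pos: [467.5, 108.1, 124.3]
eef_rot: [-0.041, 0.999, -0.0, -0.0]
force: [0.4, -0.6, -0.2]
opening: 54.9
sc [285. 253.] [697.4 128.4] [ 96.2 104.6]
sc [474. 217.] [394.9 619.5] [32.3 32.8]
sc [297. 209.] [547.9 117.9] [55.8 57.6]
sc [297. 209.] [548.3 118. ] [73.  75.4]
sc [296. 211.] [553.6 118.9] [85.4 93.4]
sc [122.  73.] [ 121.9 -752.7] [ 55.8 213.5]
clock 27.52 pos [467.6 108.3 124.3] xang -175.3 q [ 0.23  0.25 -0.36  0.96 -0.    0.15] F [1.3 0.1 1.1] open 54.8
slide [-1.  2. 90.] twist -0.004
```

View pics/o_scene.png

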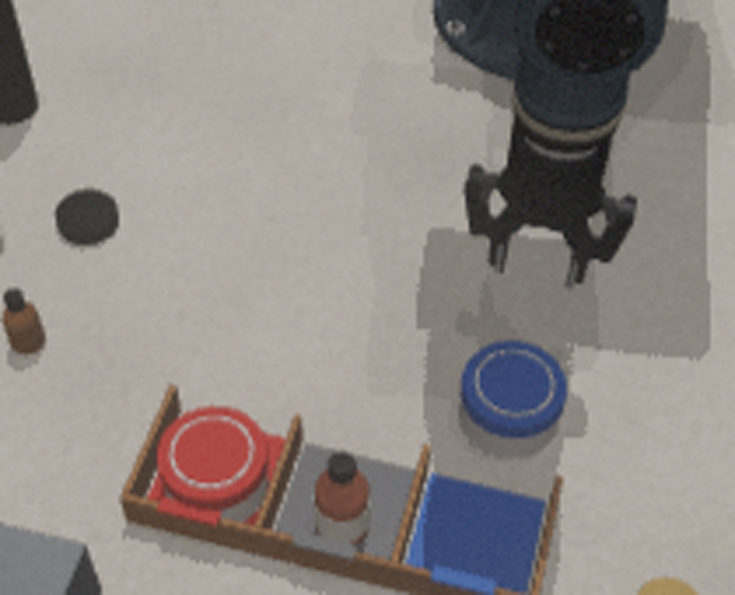

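```bash
python3 -m inch '{"slide":[[0,2,40],[0,2,75],[0,2,90],[0,2,90],[-10,2,90],[-20,2,90],[-30,2,90],[-42,2,90],[-54,2,90],[-66,2,90],[-78,2,90],[-90,2,90],[-102,2,90],[-108,2,90],[-108,2,90]],"twist":[0,0,0,0,0,0,0,0,0,0,0,0,0,0,0],"grip":[55,55,55,55,55,55,55,55,55,55,55,55,55,55,55]}' 40
python3 plan.py 633 124 34 184.9
python3 - <<'E'
from h import *
c=camera("scene")
save(c,"p_scene.png",(200,130,380,280),4)
E
```

```text
clock: 29.4
eef_pos: [576.2, 120.4, 34.1]
eef_rot: [-0.042, 0.999, -0.0, 0.0]
force: [-0.2, -0.2, 0.2]
opening: 55.4
clock 29.4 pos [576.2 120.4  34.1] xang -175.2 q [ 0.21  0.5  -0.22  0.85 -0.    0.12] F [-0.2 -0.2  0.2] open 55.4
slide [-57.  -1.   0.] twist -0.001
```

View pics/p_scene.png

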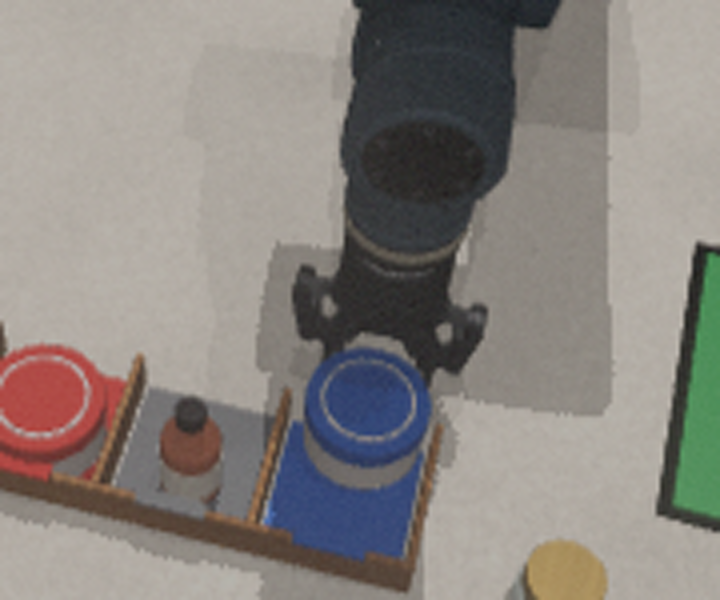

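```bash
python3 -m inch '{"slide":[[-6,0,0],[-14,0,0],[-22,-1,0],[-30,-1,0],[-38,-1,0],[-46,-1,0],[-53,-1,0],[-58,-1,0],[-58,-1,0],[-58,-1,0]],"twist":[0,0,0,0,0,0,0,0,0,0],"grip":[55,55,55,55,55,55,55,55,55,55]}' 40
python3 -m inch '{"slide":[[8,0,0],[20,0,0],[30,0,-30],[40,0,-70],[70,0,-120],[110,0,-160],[150,0,-200],[150,0,-200]],"twist":[0,0,0,0,0,0,0,0],"grip":[55,55,55,55,55,55,55,55]}' 40
python3 - <<'E'
from h import *
c=camera("scene");s=camera("side")
save(c,"q_scene.png",(150,130,420,290),2.9);save(s,"q_side.png",(100,60,420,310),2)
o=np.array([687.5,16.2]);a=.085
for n,cc in(("sc",c),("si",s)):
  h=hsv(cc);mb=((h[...,0]>95)&(h[...,0]<135)&(h[...,1]>100)&(h[...,2]>60)).astype(np.uint8)
  for col,m in(("red",mask(cc,"red")),("blue",mb)):
    cs,_=cv2.findContours(m,cv2.RETR_LIST,cv2.CHAIN_APPROX_NONE)
    for b in cs:
        if 60<cv2.contourArea(b)<2500:
            P=ray(cc,b[:,0],55).astype(np.float32); e=cv2.fitEllipse(P);d=np.array(e[0])-o
            print(n,col,b[:,0].mean(0).round(),np.round(e[0],1),np.round(e[1],1),"local",(d[0]*np.cos(a)+d[1]*np.sin(a)).round(1),(-d[0]*np.sin(a)+d[1]*np.cos(a)).round(1))
E
```

```text
clock: 30.7
eef_pos: [633.4, 124.2, 34.4]
eef_rot: [-0.042, 0.999, -0.0, 0.0]
force: [0.1, -0.1, 0.2]
opening: 55.2
clock: 31.7
eef_pos: [482.0, 111.5, 237.7]
eef_rot: [-0.042, 0.999, 0.0, 0.002]
force: [0.4, 0.0, -1.2]
opening: 54.9
sc red [210. 229.] [700.5 -95.6] [53.3 55. ] local 3.5 -112.5
sc red [210. 230.] [701.8 -93.8] [79.1 94.5] local 5.0 -110.8
sc blue [287. 247.] [679.5 128.1] [56.2 58.1] local 1.6 112.2
sc blue [287. 247.] [679.5 127.7] [72.  74.7] local 1.5 111.8
sc blue [283. 252.] [689.1 127.1] [ 91.8 105.6] local 11.0 110.3
sc blue [474. 217.] [394.9 619.5] [32.3 32.8] local -240.4 626.0
sc blue [122.  72.] [ 120.8 -753. ] [ 56.2 206.9] local -630.0 -718.3
si red [490. 377.] [ 472.9 -740.4] [28.1 33.1] local -278.0 -735.7
si red [304. 196.] [ 596.1 -151.6] [33.3 88.9] local -105.3 -159.4
si red [318. 177.] [ 690.9 -103.4] [ 88.8 107.1] local -6.8 -119.5
si blue [502. 342.] [ 555.1 -715.5] [31.6 33.1] local -194.1 -717.8
si blue [444. 335.] [ 487.6 -644.7] [30.9 32. ] local -255.3 -641.5
si blue [264. 150.] [671.  113.9] [ 91.8 112.2] local -8.1 98.7
si blue [70. 17.] [ 844.6 2441.6] [ 506.  1329.7] local 362.5 2403.3
```

View pics/q_scene.png

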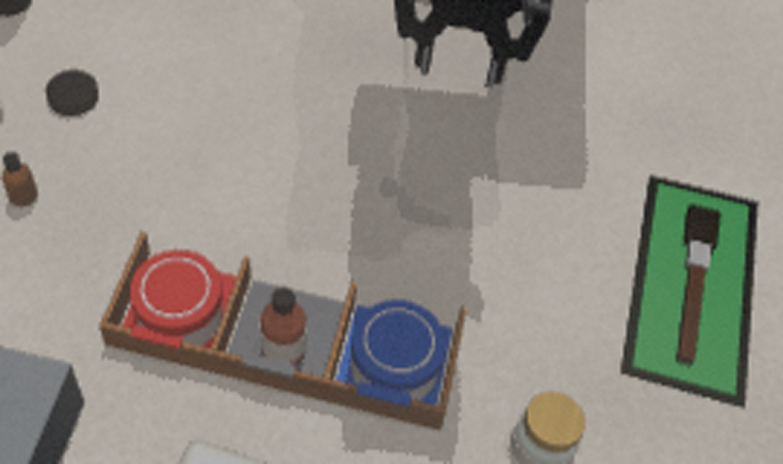

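View pics/q_side.png

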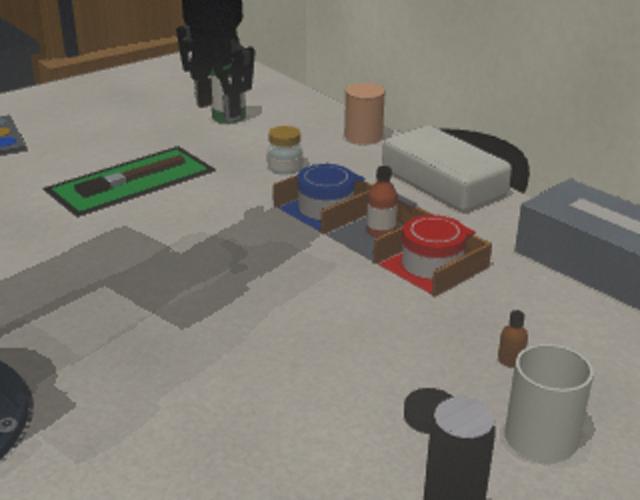

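Both tubs are in their bays with liner showing in front of them, and the brush is on the mat at (700,285). Nothing is touched by the robot, so I hand in.

```bash
python3 - <<'E'
from workcell import *
print(hand_in())
E
```

```text
the job is handed in; nothing more can be done
None
```

I gripped the brush by its handle and laid it flat in the middle of the mat. I then pushed each tub with the half-open jaws in two straight legs, one across the counter and one along the bay's axis. The red tub is in the red bay and the blue tub is in the blue bay. I handed the job in at about 32 s on the robot's clock, with the arm clear of everything; no verdict was reported.

- **Tubs, scene camera:** the red tub stands at about x +3.5 mm, y −0.5 mm in its bay, and the blue tub at about x +1.6 mm, y 0. Both are inside the limits and upright.
- **Brush and other things:** the last pictures show the brush flat on the mat. The bottle, jar, compact, varnish, mug and spray can look unmoved; I judged this by eye and did not measure them.
- **Disagreement:** fits to the whole lid outline in the side camera came out 7–14 mm off the scene values in x and y. They put the red tub at about x −7, y −7.5 mm, and the blue tub at x −8, y −13 mm. These are still within the limits, with the blue y only just. I put the gap down to the lid's side face being counted in those outlines, and relied on the scene camera's fit to the lid's ring.

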